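Feed the top blank of a stack into the sizing jig

ROBOT

A 7-joint arm with a two-finger parallel gripper is mounted at the origin on the work surface. World frame = base frame: x ahead of the robot, y to its left, z up, the work surface at z = 0. Lengths are in mm, angles in rad, forces in N, time in s.
With the tool pointing down it reaches from about 400 to 875 mm from the base axis. Payload 4.4 kg.
Tool frame: the origin (TCP) lies at the very end of the fingers, on their centre line; the grasp point (between the pads) lies 19 mm behind it; z points along the fingers, y is the line along which they close (so a half turn about z gives the same grasp; the last joint's range is limited). The gripper opens to 85 mm and grips with 20 to 120 N. Pads are 22 mm wide; open, the fingers measure 114 mm over their backs; the gripper's body (76 mm by 85 mm) begins 54 mm behind the grasp point. The pads swing forward as they close: fully open they stand 13 mm farther back than shut.
Start: joints at [-0.066, 0.628, 0.038, 1.517, -0.027, 0.996, -0.02], TCP at [650.014, 0.027, 231.313] pointing down, gripper open.
Joint ranges: [-3.06, 3.06], [-0.37, 2.12], [-1.25, 1.32], [0.18, 2.47], [-1.1, 4.24], [0.23, 1.98], [-2.94, 2.94]. Speed limits (rad/s): [2.57, 2.57, 3.14, 3.14, 3.14, 3.14, 3.14].

INTERFACE

Orientations are given as [roll, pitch, yaw] about the fixed x, y, z axes, in that order (R = Rz(yaw) Ry(pitch) Rx(roll)).
In Python, from cell import ctrl gives the robot as it stands.
- The arm moves only by the tool step_arm, never from a script. Its argument "series" is a list that holds one entry, the list of rows, each a list of 7 numbers: the turn, a rotation vector about the tool's x, y, z as a fraction of full scale, then the shift along the tool's x, y, z as a fraction of full scale, then the closure, from 0 (fully open) to 1 (shut). In form: [[[ax, ay, az, tx, ty, tz, gripper], ...]]. A call has 1 to 12 rows; each row shifts and turns the commanded pose from where the row before left it, along the tool's axes as they then stand; what a row does not reach is not made up. Full scale, the value 1, is 150 mm for a shift and 45 degrees for a turn. A row lasts 1/10 s, in which the tool goes at most 50 mm and 8.59 degrees, less where a joint would pass 70% of its speed; a pose out of reach is approached as far as the arm can. A call with a number of a shift or a turn outside -1 to 1 is refused whole. A call with a gripper value outside its range is refused whole. The fingers move at their own pace and stop on an object; the grip force is fixed at half the most. Time passes only in rows, so rows that do not move let the fingers close. It gives the time, the measured TCP pose, the force, the opening and the grip force at its end, in the units of the state.
- ctrl.read_state(): the state, without advancing time (a new reading comes with each control period).
- ctrl.get_image(name): name is "scene" or "side" or "wrist"; returns a dict with "img" (480x640x3 uint8, red, green, blue), "fx", "fy", "cx", "cy" (pixels), "R" (3x3) and "t" (3): a world point X has camera coordinates R X + t. Camera axes: x right, y down, z forward; pixel columns grow to the right and rows downward; lengths in mm; the calibration is good to about 2 mm. A picture is of the moment at which its call begins. There is no depth.
- ctrl.finish_job(): hands the job in; it is judged then, once.
Trained networks look in a picture, given as the dict that the camera call returned (one of the last four; its "shot" number tells which), for a name from the list of things; names that differ only in an ending like _2 or _b are one class to them, and where a whole thing is asked for, a point or a joint stands for the part that bears it (a point fixed in the world has none). Each returns a list of dicts, best first, with "score" (0 to 1); they miss things now and then, are a little off and sometimes report something else, mostly with a low value. They report only what shows in the picture. A call takes as long as a camera call. They do not tell look-alikes from the thing itself.
- ctrl.recognise(picture, thing): "centre" ([column, row] in pixels, amid what is visible of it).
The state is a dict: "clock": time; "qpos": joint angles; "qd": joint speeds; "tau": joint torques, N m; "eef_pos": TCP position; "tool_rot": TCP orientation; "force": force on the tool from outside, world axes, zero at the start; "torque": the same for the moment, N m; "width": finger opening in mm; "gripper_force": force on a finger pad.
Only numpy, scipy, OpenCV 4.12 (cv2) and the standard library are available. Lean on these libraries where they do the work, as an engineer would, in place of code of your own. Each camera call takes 0.05 s, during which the arm holds its last target. There are 200 camera calls.

TASK

Slide the top wooden blank sideways off its stack and onto the plywood bed of the jig, without lifting it and without shifting the two blanks beneath, and bring it up to the dark end stop. Then, keeping it at the stop, slide it on by feel until it lies flat against the aluminium fence with the brass gauge pin pushed in, pressing only gently on stop, fence and bed. Let go and leave it lying flat and square in that corner, and leave everything else on the bench where it is.

Things in the scene. Friction and masses are not known exactly. Their poses are not given: they have to be found in the camera images.
- jig: Fixed plywood bed, x -120 to +130, y -100 to +100 mm about the origin (on its underside), top at z = 22. x points roughly away from the robot. Dark end stop fixed at its -y end: face looks to +y at y = -85, spans x -120 to +45, top at z = 42. The +y end is open; the stack stands beyond it, gap about 18 mm. The fence crosses the +x side. No part of it may be pressed with over 18 N.
- gauge (a joint): Sprung brass pin (8 mm thick, under 0.3 N) in the middle of the fence: push-in in m; 0 = free, 8 mm out of the face; 0.008 = blank flat on the fence. The fence: aluminium bar on the bed, 20 (x) by 195 (y) by 24 mm high, two black knobs to 59 mm over the bench, firmly clamped, face to jig -x. Its setting is not measured: face anywhere from jig x = 50 to 85 mm; find it by touch.
- blank_top: Top blank, mid-brown board 110 (x) by 150 (y) by 12 mm, 0.16 to 0.26 kg. Origin: centre of underside, z up. Starts on blank_mid, underside 24 mm over the bench, 2 mm above the bed; yaw within 0.11 rad of the jig's, origin at jig x = -45 to -20, y = 183 to 207 mm. Seated, its +x edge is on the fence and its -y edge on the stop (origin at jig y = -10 mm). Friction on the bed about 1 to 3 N.
- blank_mid: The middle blank, dark wood, same size, under blank_top, underside about 12 mm above the bench. Origin: centre of its underside. Lies loose, must stay.
- blank_low: The lowest blank, dark wood, same size, on the bench. Origin: centre of its underside. Lies loose, must stay.
- mallet: Bystander: wooden mallet lying on the bench beyond the jig, head 60 x 110 x 60 mm, handle 240 mm along its x. Origin on the underside below the handle's front part.
- chisel: Bystander: chisel 240 mm long, 27 mm thick, lying along the jig's end-stop side. Origin near the brass ferrule; blade along its +x.
- try_square: Bystander: try square, dark stock 20 x 110 x 16 mm with a steel blade 130 mm out along its +x; on the far side of the stack. Origin under the stock's centre.
- offcut: Bystander: small light offcut 55 x 35 x 25 mm, beyond the chisel. Origin under its centre.
- glue: Bystander: yellow glue bottle, 60 mm across, 160 mm tall. Origin under its centre.
- wax_tin: Bystander: brass-coloured tin, 80 mm across, 45 mm tall. Origin under its centre.
- log_slice: Bystander: round slice of log with bark, 208 mm across, 35 mm thick, lying flat. Origin under its centre.
Things that resemble listed ones, but are neither listed nor needed, are in the scene too. There is more than one size of the blank_top; the job needs the smallest.

How it is judged:
By the outcome, as a careful person would: the job done as asked, in the order asked, and still so for the second after the job is handed in, with the robot touching nothing.
It also fails if it takes over 72 s, if anything falls off the work surface, if the arm or the gripper's body presses on something with over 40 N, if the wrist force passes 120 N, or if a joint passes its speed limit or range.

## Working session

There is one attempt and no reset: what is moved stays moved. The work goes in short steps, Python scripts to look and compute and a tool call to move; the robot and the scene stay as the last step left them, time stands still between calls to the robot, and variables do not carry over. Pictures are saved under pics/ and viewed, at most 10 in all, crops included, and the job is handed in when it is done.

Besides the shell and the picture viewer there is one more tool, called after "Emit:" in YAML: its name, and indented under it one key for each argument. step_arm: Moves the arm, as the interface text tells. Shift numbers are shares of 150 mm and turn numbers shares of 45 degrees, none past 1 either way. Its arguments: {"type":"object","properties":{"series":{"type":"array","items":{"type":"array","items":{"type":"array","items":{"type":"number","minimum":-1,"maximum":1}}}}},"required":["series"]}

```bash
mkdir -p pics; ls
python3 - <<'E'
from cell import ctrl
import cv2
s=ctrl.read_state(); print({k:s[k] for k in('clock','eef_pos','tool_rot','force','width')})
for n in('scene','side'):
    p=ctrl.get_image(n); cv2.imwrite(f'pics/{n}0.png',p['img'][:,:,::-1])
    print(n,p['fx'],p['cx'],p['cy'],p['R'],p['t'])
    for t in('blank_top','blank_mid','jig','gauge','mallet','chisel','log_slice'):
        print(t,[(r['centre'],round(r['score'],2)) for r in ctrl.recognise(p,t)])
E
```

```text
pics
{'clock': 0.0, 'eef_pos': array([6.49356954e+02, 5.47465994e-02, 2.30371428e+02]), 'tool_rot': array([-3.13965173e+00, -4.85911816e-05,  1.57073843e+00]), 'force': array([ 0.48691585,  0.26822564, -0.47633449]), 'width': 85.35870681754808}
scene 454.00269547259245 322.68194810315305 229.40771412963423 [[-8.44752701e-01  5.35156860e-01 -9.88141427e-05]
 [ 3.39462034e-01  5.35702878e-01 -7.73167481e-01]
 [-4.13712946e-01 -6.53168862e-01 -6.34201889e-01]] [ 434.94372835 -138.09884075 1303.96472722]
blank_top [([352.8, 166.2], 0.83), ([355.0, 268.8], 0.61), ([437.9, 252.6], 0.59)]
blank_mid [([340.4, 295.3], 0.8), ([432.1, 407.0], 0.47)]
jig [([290.8, 232.4], 0.79)]
gauge [([342.8, 294.7], 0.22)]
mallet [([198.5, 249.2], 0.75)]
chisel [([277.5, 190.5], 0.78), ([305.5, 302.5], 0.47)]
log_slice [([432.8, 406.5], 0.94)]
side 508.44533916447324 328.53563237600366 238.7279061155066 [[ 0.82257119 -0.56838389  0.01778746]
 [-0.40216505 -0.6035627  -0.68845868]
 [ 0.40204467  0.55915278 -0.72505742]] [-417.07263331  260.46666953  887.74902628]
blank_top [([300.3, 211.9], 0.93), ([282.0, 427.2], 0.71), ([203.8, 256.2], 0.62)]
blank_mid [([329.5, 234.3], 0.64)]
jig [([361.0, 274.6], 0.86), ([509.1, 373.0], 0.56), ([443.5, 366.3], 0.44)]
gauge []
mallet [([462.8, 235.6], 0.56)]
chisel [([394.7, 342.6], 0.84)]
log_slice [([254.0, 144.9], 0.88)]
```

View pics/scene0.png

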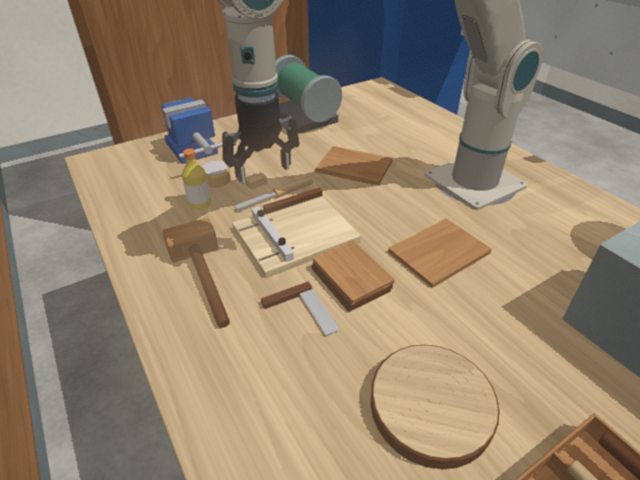

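View pics/side0.png

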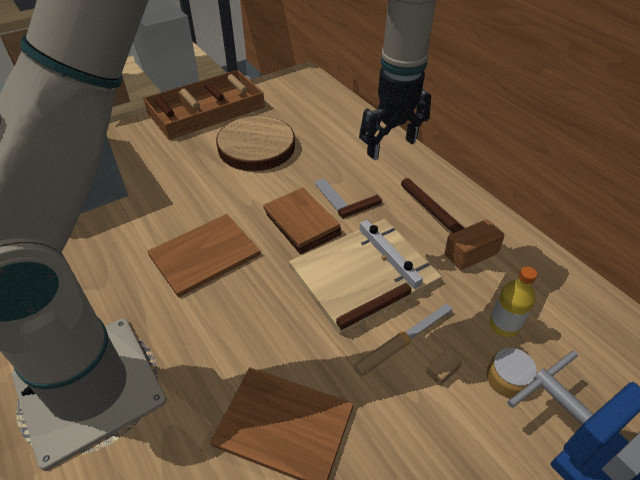

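Boards of the blank_top kind: a loose board at side (205,255), another at side (283,427), and the top of the stack at side (302,217) / scene (353,268). Only the one on the stack, on top of two dark blanks beyond the jig's open end, fits, and it is also the smallest. I'll confirm it in an enlarged crop and read the corners there.

Run:
```python
import cv2
a=cv2.imread('pics/side0.png')[180:330,255:455]
cv2.imwrite('pics/side0c.png',cv2.resize(a,None,fx=4,fy=4,interpolation=cv2.INTER_CUBIC))
a=cv2.imread('pics/scene0.png')[180:312,225:401]
cv2.imwrite('pics/scene0c.png',cv2.resize(a,None,fx=4.5,fy=4.5,interpolation=cv2.INTER_CUBIC))
```

```text
(no output)
```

View pics/side0c.png

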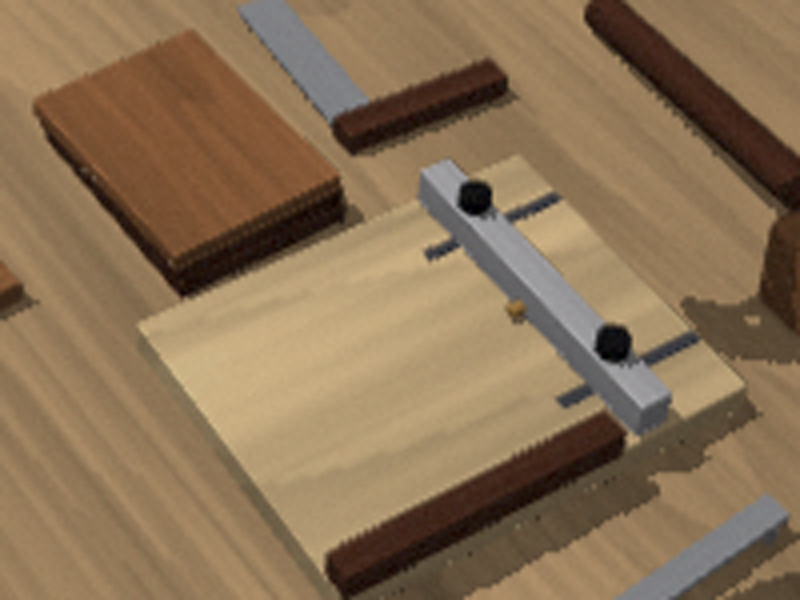

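View pics/scene0c.png

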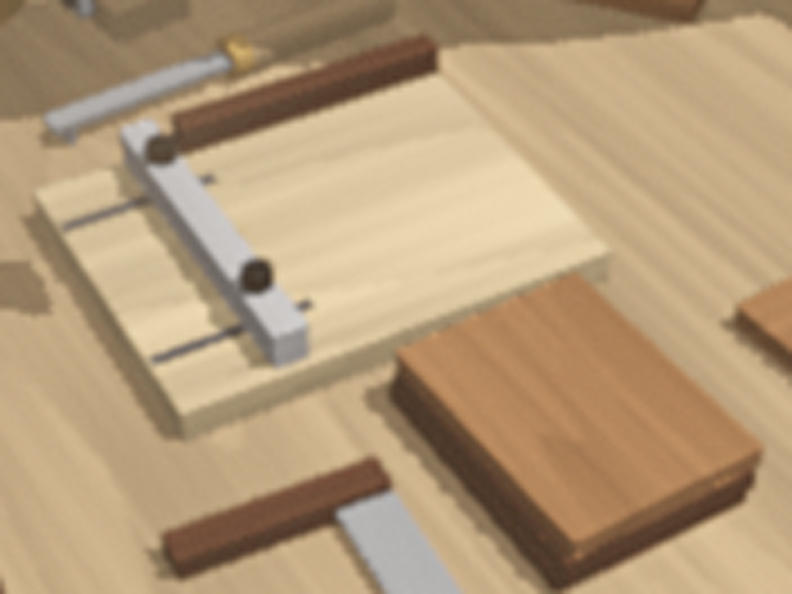

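The crops confirm the stack-top board: mid-brown on two dark blanks, beyond the jig's open end. Its corners are readable: side crop (35,108), (193,30), (341,182), (176,262); scene crop (760,455), (573,543), (398,353), (578,275). The bed corners and fence are also visible. Next I fit rigid poses to these.

```bash
cat > h.py <<'E'
import numpy as np
from cell import ctrl
from scipy.optimize import least_squares
def proj(p,X):
    c=np.asarray(X)@np.array(p['R']).T+p['t']; return np.c_[p['fx']*c[:,0]/c[:,2]+p['cx'],p['fy']*c[:,1]/c[:,2]+p['cy']]
def place(q,xy,z):
    c,s=np.cos(q[2]),np.sin(q[2]); xy=np.asarray(xy,float)
    return np.c_[xy@np.array([[c,s],[-s,c]])+q[:2],np.full(len(xy),z)]
def fit(obs,z,x0):
    # obs: list of (cam, pixels, local xy)
    f=lambda q:np.concatenate([(proj(p,place(q,l,z))-u).ravel() for p,u,l in obs])
    r=least_squares(f,x0); return r.x,np.abs(r.fun).max()
E
python3 - <<'E'
from h import *
S=ctrl.get_image('side'); C=ctrl.get_image('scene')
su=lambda a:(np.array(a)+.5)/4-.5+[255,180]
cu=lambda a:(np.array(a)+.5)/4.5-.5+[225,180]
B=[(-55,75),(55,75),(55,-75),(-55,-75)]
bs=(S,su([(35,108),(193,30),(341,182),(176,262)]),B); bc=(C,cu([(760,455),(573,543),(398,353),(578,275)]),B)
J=[(-120,100),(130,100),(130,-100)]
js=(S,su([(138,327),(518,155),(745,383)]),J); jc=(C,cu([(607,250),(180,415),(37,190)]),J)
for n,o in(('s',[js]),('c',[jc]),('both',[js,jc])):
    q,e=fit(o,22,[600,0,0]);print('jig',n,q.round(3),round(e,2))
Jq=q
for n,o in(('s',[bs]),('c',[bc]),('both',[bs,bc])):
    q,e=fit(o,36,[600,180,0]);d=q[:2]-Jq[:2];c,s=np.cos(Jq[2]),np.sin(Jq[2]);print('blank',n,q.round(3),round(e,2),'rel',[c*d[0]+s*d[1],-s*d[0]+c*d[1],q[2]-Jq[2]])
# fence ends, top z=46, face edge in side crop: (421,178),(632,420)?; stop face top edge
from math import *
def ray(p,u,z):
    p_=np.array(p['R']);o=-p_.T@p['t'];d=p_.T@[(u[0]-p['cx'])/p['fx'],(u[1]-p['cy'])/p['fy'],1];return o+d*(z-o[2])/d[2]
c,s=np.cos(Jq[2]),np.sin(Jq[2])
for nm,p,u in(('S far face',S,su((421,178))),('S near face',S,su((634,408))),('S back far',S,su((450,160))),('S pin',S,su((516,310))),('C face +y',C,cu((305,330))),('C back+y',C,cu((273,342))),('C back-y',C,cu((123,130))),('C face-y',C,cu((152,123)))):
    d=ray(p,u,34 if 'pin' in nm else 46)[:2]-Jq[:2];print(nm,c*d[0]+s*d[1],-s*d[0]+c*d[1])
E
```

```text
jig s [ 5.47978e+02 -6.39710e+01 -3.90000e-02] 1.03
jig c [ 5.47837e+02 -6.51270e+01 -5.30000e-02] 1.26
jig both [ 5.47958e+02 -6.43400e+01 -4.50000e-02] 1.47
blank s [5.21347e+02 1.31205e+02 1.40000e-02] 0.87 rel [np.float64(-35.302299369004515), np.float64(194.16372502242262), np.float64(0.05823386973312589)]
blank c [ 5.24578e+02  1.34601e+02 -4.00000e-03] 1.03 rel [np.float64(-32.22568743842882), np.float64(197.7008312389967), np.float64(0.040507500941390384)]
blank both [5.23025e+02 1.33025e+02 4.00000e-03] 1.85 rel [np.float64(-33.70659758012214), np.float64(196.05676190014572), np.float64(0.04855859265369576)]
S far face 56.01134965589222 93.82887470641703
S near face 54.878456256769745 -93.63355720416814
S back far 77.77236976468679 97.18229654751305
S pin 50.57635063334565 -3.1545974020934127
C face +y 61.722040425504986 99.04281654639423
C back+y 79.1343816097575 99.03977987727326
C back-y 74.84369587416187 -96.93980204517781
C face-y 58.3664652271815 -94.96405491228596
```

Emit:
step_arm:
  series:
    - [[0,0,0.057,0,0,0,0.5],[0,0,0,0.254,-0.148,0,0.5],[0,0,0,0.254,-0.148,0,0.5],[0,0,0,0.254,-0.148,0,0.5],[0,0,0,0.254,-0.148,0,0.5],[0,0,0,0.254,-0.148,0,0.5],[0,0,0,0.252,-0.146,0,0.5],[0,0,0,0,0,0.26,0.5],[0,0,0,0,0,0.26,0.5],[0,0,0,0,0,0.26,0.5],[0,0,0,0,0,0.26,0.5],[0,0,0,0,0,0,0.5]]

```text
clock: 2.1
eef_pos: [523.8, 232.5, 70.8]
tool_rot: [-3.133, 0.005, 1.526]
force: [-2.2, -0.3, -0.1]
width: 42.6
gripper_force: 0.0
```

Run:
```python
from h import *
import cv2
s=ctrl.read_state(); print({k:s[k] for k in('clock','eef_pos','tool_rot','force','width')})
p=ctrl.get_image('wrist'); q=ctrl.get_image('side')
cv2.imwrite('pics/w1.png',np.vstack([cv2.resize(p['img'][:,:,::-1],(400,300)),cv2.resize(q['img'][120:300,220:460,::-1],(400,300))]))
print(proj(p,[s['eef_pos']]),proj(q,[s['eef_pos']]))
```

```text
{'clock': 2.1, 'eef_pos': array([523.75015596, 232.46973852,  70.80837157]), 'tool_rot': array([-3.1327112 ,  0.00472699,  1.52630082]), 'force': array([-2.18967626, -0.25618857, -0.08219756]), 'width': 42.63259278144658}
[[316.47229333 300.37930319]] [[277.93871752 178.58272595]]
```

View pics/w1.png

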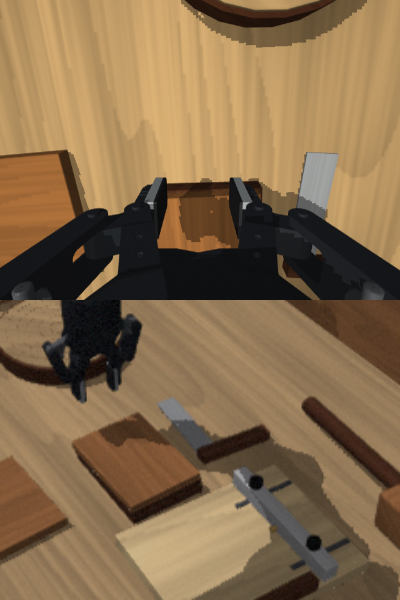

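The wrist view (top) shows both fingers beyond the blank's +y edge, at about (210,185) in the composite. The side view shows the tool clear of stack and square. Lowering.

Emit:
step_arm:
  series:
    - [[0,0,0,0,0,0.1,0.5],[0,0,0,0,0,0.1,0.5],[0,0,0,0,0,0.07,0.5],[0,0,0,0,0,0.025,0.5],[0,0,0,0,0,0,0.5],[0,0,0,0,0,0,0.5],[0,0,0,0,0,0,0.5]]

```text
clock: 2.9
eef_pos: [527.8, 234.2, 31.5]
tool_rot: [3.141, -0.0, 1.526]
force: [-0.1, 0.4, 0.4]
width: 42.6
gripper_force: 0.0
```

Run:
```python
from h import *
import cv2
for i in range(4):
    q=ctrl.get_image('side');s=ctrl.read_state(); print(s['eef_pos'],s['force'])
c=ctrl.get_image('scene')
T=s['eef_pos']; print(proj(q,[T]),proj(c,[T]))
a=cv2.resize(q['img'][150:240,250:350,::-1],(400,360),interpolation=2);b=cv2.resize(c['img'][230:320,320:420,::-1],(400,360),interpolation=2)
cv2.imwrite('pics/s2.png',np.hstack([a,b]))
```

```text
[527.83967613 234.17988505  31.53956237] [ 0.48545838  0.29966824 -0.55134698]
[527.7741013  234.21978152  31.52856255] [-1.17944666 -0.28483254 -0.91394987]
[527.73079057 234.21863649  31.47055628] [ 0.9617482  -1.18546457 -0.25785849]
[527.66322001 234.17140499  31.40700346] [ 0.42686771 -0.12897103  0.00878855]
[[279.89364422 190.45296241]] [[379.63877503 300.12803072]]
```

View pics/s2.png

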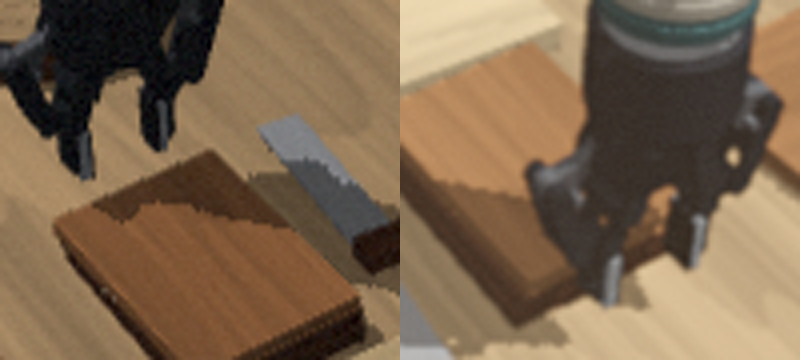

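Tips sit level and clear behind the +y edge: side crop (88,178) and (163,150), matching the projected TCP (120,162). I'll go down 5 mm and start pushing.

Emit:
step_arm:
  series:
    - [[0,0,0,0,0,0.03,0.5],[0,0,0,-0.03,0,0,0.5],[0,0,0,-0.03,0,0,0.5],[0,0,0,-0.02,0,0,0.5],[0,0,0,-0.02,0,0,0.5],[0,0,0,-0.02,0,0,0.5],[0,0,0,-0.02,0,0,0.5],[0,0,0,-0.02,0,0,0.5],[0,0,0,-0.02,0,0,0.5],[0,0,0,-0.02,0,0,0.5],[0,0,0,-0.02,0,0,0.5],[0,0,0,-0.02,0,0,0.5]]

```text
clock: 4.35
eef_pos: [525.8, 198.0, 26.6]
tool_rot: [-3.142, -0.0, 1.526]
force: [-0.6, 1.5, 0.3]
width: 42.8
gripper_force: 0.6
```

Run:
```python
from h import *
import cv2
for i in range(3):
    q=ctrl.get_image('side');s=ctrl.read_state(); print(s['eef_pos'],s['force'])
c=ctrl.get_image('scene')
a=cv2.resize(q['img'][150:270,250:380,::-1],(400,370),interpolation=2);b=cv2.resize(c['img'][210:330,290:420,::-1],(400,370),interpolation=2)
cv2.imwrite('pics/s3.png',np.hstack([a,b]))
```

```text
[525.79261964 197.21152438  26.5874743 ] [-0.41219861  0.21376705 -0.0620749 ]
[525.76033349 197.31505849  26.58675911] [ 0.05187226  0.43225894 -0.98637941]
[525.75256456 197.44993734  26.56989132] [ 0.44795063 -0.55024463  0.7734828 ]
```

View pics/s3.png

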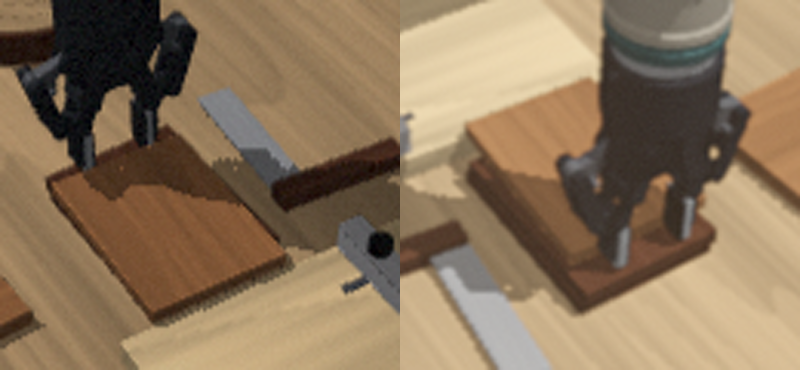

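The top blank slides cleanly. The two dark blanks stay in line under it (scene crop around (640,270)). Continuing.

Emit:
step_arm:
  series:
    - [[0,0,0,-0.03,0,0,0.5],[0,0,0,-0.03,0,0,0.5],[0,0,0,-0.03,0,0,0.5],[0,0,0,-0.03,0,0,0.5],[0,0,0,-0.03,0,0,0.5],[0,0,0,-0.03,0,0,0.5],[0,0,0,-0.03,0,0,0.5],[0,0,0,-0.03,0,0,0.5],[0,0,0,-0.03,0,0,0.5],[0,0,0,-0.03,0,0,0.5],[0,0,0,-0.03,0,0,0.5],[0,0,0,-0.03,0,0,0.5]]

```text
clock: 5.75
eef_pos: [523.5, 143.9, 26.6]
tool_rot: [3.141, -0.0, 1.526]
force: [0.5, 1.5, 0.9]
width: 42.8
gripper_force: 0.7
```

Emit:
step_arm:
  series:
    - [[0,0,0,-0.03,0,0,0.5],[0,0,0,-0.03,0,0,0.5],[0,0,0,-0.03,0,0,0.5],[0,0,0,-0.03,0,0,0.5],[0,0,0,-0.03,0,0,0.5],[0,0,0,-0.03,0,0,0.5],[0,0,0,-0.03,0,0,0.5],[0,0,0,-0.03,0,0,0.5],[0,0,0,-0.03,0,0,0.5],[0,0,0,-0.03,0,0,0.5],[0,0,0,-0.03,0,0,0.5],[0,0,0,-0.03,0,0,0.5]]

```text
clock: 6.95
eef_pos: [520.8, 89.5, 26.4]
tool_rot: [-3.141, 0.0, 1.526]
force: [0.5, 0.9, -1.3]
width: 42.8
gripper_force: 0.4
```

Emit:
step_arm:
  series:
    - [[0,0,0,-0.03,0,0,0.5],[0,0,0,-0.03,0,0,0.5],[0,0,0,-0.03,0,0,0.5],[0,0,0,-0.03,0,0,0.5],[0,0,0,-0.03,0,0,0.5],[0,0,0,-0.03,0,0,0.5],[0,0,0,-0.03,0,0,0.5],[0,0,0,-0.03,0,0,0.5],[0,0,0,0,0,0,0.5],[0,0,0,0,0,0,0.5]]

```text
clock: 7.95
eef_pos: [519.4, 53.8, 26.6]
tool_rot: [-3.141, 0.0, 1.525]
force: [0.7, -0.2, 0.5]
width: 42.6
gripper_force: 0.0
```

Emit:
step_arm:
  series:
    - [[0,0,0,-0.03,0,0.01,0.5],[0,0,0,-0.03,0,0,0.5],[0,0,0,-0.03,0,0,0.5],[0,0,0,-0.03,0,0,0.5],[0,0,0,-0.03,0,0,0.5],[0,0,0,-0.03,0,0,0.5],[0,0,0,-0.02,0,0,0.5],[0,0,0,-0.01,0,0,0.5],[0,0,0,-0.01,0,0,0.5]]

```text
clock: 8.85
eef_pos: [517.9, 21.2, 25.0]
tool_rot: [-3.141, -0.0, 1.526]
force: [0.4, 1.6, -0.7]
width: 42.6
gripper_force: 0.6
```

Emit:
step_arm:
  series:
    - [[0,0,0,-0.006,0,0,0.5],[0,0,0,-0.006,0,0,0.5]]

```text
clock: 9.05
eef_pos: [517.8, 19.6, 25.0]
tool_rot: [-3.142, -0.0, 1.526]
force: [0.3, -0.1, -0.4]
width: 42.5
gripper_force: 0.5
```

Emit:
step_arm:
  series:
    - [[0,0,0,-0.006,0,0,0.5],[0,0,0,-0.006,0,0,0.5]]

```text
clock: 9.25
eef_pos: [517.8, 17.7, 25.0]
tool_rot: [-3.142, -0.0, 1.526]
force: [0.5, 1.5, -1.3]
width: 42.7
gripper_force: 0.5
```

Emit:
step_arm:
  series:
    - [[0,0,0,-0.005,0,0,0.5],[0,0,0,-0.005,0,0,0.5]]

```text
clock: 9.45
eef_pos: [517.7, 16.1, 25.0]
tool_rot: [-3.142, -0.0, 1.526]
force: [-0.1, 0.8, -0.8]
width: 42.5
gripper_force: 0.5
```

Emit:
step_arm:
  series:
    - [[0,0,0,-0.005,0,0,0.5],[0,0,0,-0.005,0,0,0.5]]

```text
clock: 9.65
eef_pos: [517.6, 14.6, 25.1]
tool_rot: [-3.142, -0.0, 1.526]
force: [0.4, 0.1, -0.5]
width: 42.6
gripper_force: 0.5
```

Emit:
step_arm:
  series:
    - [[0,0,0,-0.004,0,0,0.5]]

```text
clock: 9.75
eef_pos: [517.6, 14.0, 25.1]
tool_rot: [-3.142, -0.0, 1.526]
force: [0.3, 0.7, -1.4]
width: 43.3
gripper_force: 0.5
```

Emit:
step_arm:
  series:
    - [[0,0,0,-0.004,0,0,0.5]]

```text
clock: 9.85
eef_pos: [517.6, 13.4, 25.0]
tool_rot: [-3.142, -0.0, 1.526]
force: [-0.5, 1.4, -1.3]
width: 42.6
gripper_force: 0.5
```

Emit:
step_arm:
  series:
    - [[0,0,0,-0.004,0,0,0.5]]

```text
clock: 9.95
eef_pos: [517.5, 12.8, 25.1]
tool_rot: [-3.142, -0.0, 1.526]
force: [-0.5, 0.5, -0.5]
width: 42.5
gripper_force: 0.4
```

Emit:
step_arm:
  series:
    - [[0,0,0,-0.004,0,0,0.5]]

```text
clock: 10.05
eef_pos: [517.7, 12.7, 25.1]
tool_rot: [3.141, -0.001, 1.526]
force: [0.4, 3.2, -0.6]
width: 42.6
gripper_force: 1.4
```

Emit:
step_arm:
  series:
    - [[0,0,0,-0.004,0,0,0.5]]

```text
clock: 10.15
eef_pos: [517.9, 12.6, 25.1]
tool_rot: [3.141, -0.001, 1.526]
force: [0.3, 5.1, 0.1]
width: 42.6
gripper_force: 2.2
```

Emit:
step_arm:
  series:
    - [[0,0,0,-0.004,0,0,0.5]]

```text
clock: 10.25
eef_pos: [518.1, 12.4, 25.1]
tool_rot: [3.14, -0.002, 1.527]
force: [0.7, 6.0, -0.0]
width: 42.5
gripper_force: 3.1
```

Force rose to 6 N as the stop was met, where expected (y≈12.7). Retreating, lifting and turning to push from the −x edge.

Emit:
step_arm:
  series:
    - [[0,0,0,0.03,0,0,0.5],[0,0,0,0.1,0,0,0.5],[0,0,0,0,0,-0.25,0.5],[0,0,0,0,0,-0.28,0.5],[0,0,0.18,0,0,0,0.5],[0,0,0.18,0,0,0,0.5],[0,0,0.18,0,0,0,0.5],[0,0,0.18,0,0,0,0.5],[0,0,0.18,0,0,0,0.5],[0,0,0.18,0,0,0,0.5],[0,0,0.18,0,0,0,0.5],[0,0,0.18,0,0,0,0.5]]

```text
clock: 11.45
eef_pos: [517.9, 29.8, 104.7]
tool_rot: [3.141, 0.001, 0.389]
force: [-0.4, -0.8, -0.2]
width: 42.6
gripper_force: 0.0
```

Emit:
step_arm:
  series:
    - [[0,0,0.18,0,0,0,0.5],[0,0,0.18,0,0,0,0.5],[0,0,0.18,0,0,0,0.5],[0,0,0.02,-0.137,0.176,0,0.5],[0,0,0,-0.137,0.176,0,0.5],[0,0,0,-0.137,0.176,0,0.5],[0,0,0,-0.137,0.176,0,0.5],[0,0,0,0,0,0,0.5],[0,0,0,0,0,0,0.5],[0,0,0,0,0,0,0.5]]

```text
clock: 12.45
eef_pos: [432.7, -71.1, 104.6]
tool_rot: [-3.141, -0.001, -0.044]
force: [1.3, 0.8, -0.2]
width: 42.8
gripper_force: 0.0
```

Run:
```python
from h import *
import cv2
q=ctrl.get_image('side');c=ctrl.get_image('scene')
s=ctrl.read_state(); print(s['eef_pos'],s['tool_rot'],s['force'],s['qpos'].round(2))
a=cv2.resize(q['img'][200:335,270:460,::-1],(760,540),interpolation=2)[:,:]
cv2.imwrite('pics/s4.png',a)
b=cv2.resize(c['img'][180:315,225:401,::-1],None,fx=4.5,fy=4.5,interpolation=2); cv2.imwrite('pics/s5.png',b[:600])
```

```text
[432.69351099 -70.75174337 104.52088844] [-3.14139017e+00 -4.63994637e-04 -4.28390133e-02] [ 0.52232492  0.68616042 -0.45655706] [-0.13  0.59  0.33  2.21 -0.47  0.41 -1.03]
```

View pics/s5.png

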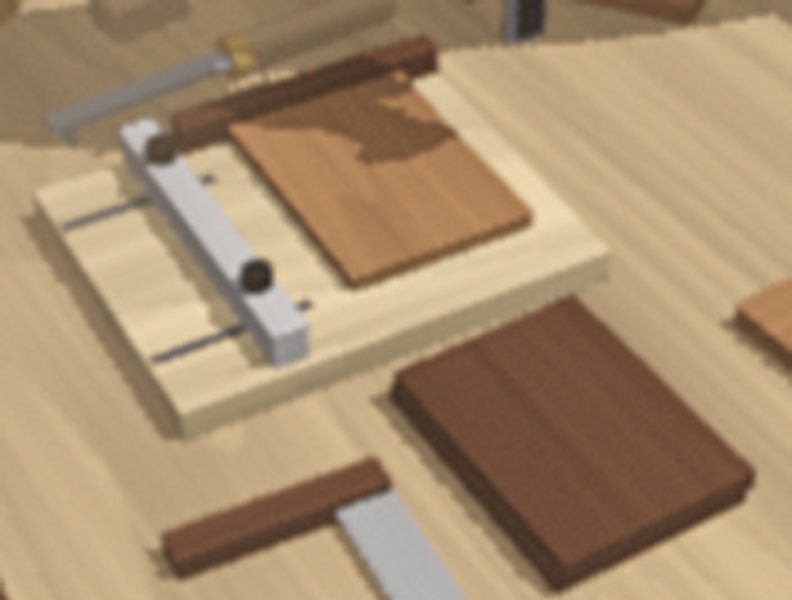

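The blank lies flat on the bed along the stop: corners (232,127), (405,75), (530,217), (353,285). The stack is undisturbed. Fitting its pose to set the approach.

Run:
```python
from h import *
C=ctrl.get_image('scene')
cu=lambda a:(np.array(a)+.5)/4.5-.5+[225,180]
q,e=fit([(C,cu([(232,127),(405,75),(530,217),(353,285)]),[(55,-75),(-55,-75),(-55,75),(55,75)])],34,[515,-73,-.045])
d=q[:2]-[547.96,-64.34];c,s=np.cos(-.045),np.sin(-.045);print(q.round(3),e,c*d[0]+s*d[1],-s*d[0]+c*d[1])
```

```text
[ 5.10948e+02 -7.00840e+01 -6.80000e-02] 1.1466873690905004 -36.71655015872191 -7.403133431393364
```

Emit:
step_arm:
  series:
    - [[0,0,0,0,0,0.2,0.5],[0,0,0,0,0,0.2,0.5],[0,0,0,0,0,0.1,0.5],[0,0,0,0,0,0.023,0.5],[0,0,0,0.02,0,0,0.5],[0,0,0,0.02,0,0,0.5],[0,0,0,0.02,0,0,0.5],[0,0,0,0.02,0,0,0.5],[0,0,0,0,0,0,0.5]]

```text
clock: 13.5
eef_pos: [444.6, -72.1, 26.5]
tool_rot: [3.142, -0.001, -0.044]
force: [0.2, -0.4, 0.3]
width: 42.7
gripper_force: 0.0
```

Emit:
step_arm:
  series:
    - [[0,0,0,0.02,0.001,0,0.5],[0,0,0,0.02,0.001,0,0.5],[0,0,0,0.02,0.001,0,0.5]]

```text
clock: 13.8
eef_pos: [452.1, -72.6, 26.1]
tool_rot: [-3.141, 0.002, -0.045]
force: [-3.4, 0.1, 3.2]
width: 42.8
gripper_force: 1.6
```

Emit:
step_arm:
  series:
    - [[0,0,0,0.02,0.001,0,0.5],[0,0,0,0.02,0.001,0,0.5],[0,0,0,0.02,0.001,0,0.5],[0,0,0,0.02,0.001,0,0.5]]

```text
clock: 14.2
eef_pos: [464.7, -73.5, 26.0]
tool_rot: [-3.141, 0.001, -0.044]
force: [-3.8, 2.1, 0.6]
width: 42.7
gripper_force: 1.5
```

Emit:
step_arm:
  series:
    - [[0,0,0,0.015,0.001,0,0.5],[0,0,0,0.015,0.001,0,0.5],[0,0,0,0.015,0.001,0,0.5]]

```text
clock: 14.5
eef_pos: [472.0, -75.0, 26.1]
tool_rot: [3.141, -0.0, -0.045]
force: [-1.6, 1.9, 0.5]
width: 42.7
gripper_force: 1.0
```

Emit:
step_arm:
  series:
    - [[0,0,0,0.01,0,0,0.5],[0,0,0,0.01,0,0,0.5]]

```text
clock: 14.7
eef_pos: [474.8, -75.1, 26.1]
tool_rot: [3.141, -0.0, -0.045]
force: [-1.4, 1.1, -1.0]
width: 42.6
gripper_force: 0.8
```

Emit:
step_arm:
  series:
    - [[0,0,0,0.008,0,0,0.5],[0,0,0,0.008,0,0,0.5]]

```text
clock: 14.9
eef_pos: [477.1, -75.3, 26.1]
tool_rot: [3.141, -0.0, -0.045]
force: [-1.2, 1.1, -1.2]
width: 42.7
gripper_force: 0.7
```

Emit:
step_arm:
  series:
    - [[0,0,0,0.006,0,0,0.5],[0,0,0,0.006,0,0,0.5]]

```text
clock: 15.1
eef_pos: [478.9, -75.4, 26.1]
tool_rot: [3.141, -0.0, -0.045]
force: [-1.1, 1.3, -0.2]
width: 42.7
gripper_force: 0.7
```

Emit:
step_arm:
  series:
    - [[0,0,0,0.005,0,0,0.5],[0,0,0,0.005,0,0,0.5]]

```text
clock: 15.3
eef_pos: [480.3, -75.4, 26.1]
tool_rot: [3.141, -0.0, -0.045]
force: [-1.8, 0.7, -1.6]
width: 42.4
gripper_force: 0.7
```

Emit:
step_arm:
  series:
    - [[0,0,0,0.005,0,0,0.5],[0,0,0,0.005,0,0,0.5]]

```text
clock: 15.5
eef_pos: [481.9, -75.5, 26.1]
tool_rot: [3.141, -0.0, -0.045]
force: [-1.2, 0.9, -1.1]
width: 42.8
gripper_force: 0.6
```

Emit:
step_arm:
  series:
    - [[0,0,0,0.005,0,0,0.5],[0,0,0,0.005,0,0,0.5]]

```text
clock: 15.7
eef_pos: [483.4, -75.5, 26.1]
tool_rot: [3.141, -0.0, -0.045]
force: [-0.6, 0.7, 0.1]
width: 43.2
gripper_force: 0.6
```

Emit:
step_arm:
  series:
    - [[0,0,0,0.005,0,0,0.5],[0,0,0,0.005,0,0,0.5]]

```text
clock: 15.9
eef_pos: [484.1, -75.5, 26.1]
tool_rot: [-3.141, 0.001, -0.045]
force: [-3.6, 0.2, 1.9]
width: 42.6
gripper_force: 2.0
```

Emit:
step_arm:
  series:
    - [[0,0,0,0.004,0,0,0.5]]

```text
clock: 16.0
eef_pos: [484.1, -75.5, 26.1]
tool_rot: [-3.141, 0.002, -0.045]
force: [-5.6, 0.8, 3.5]
width: 42.6
gripper_force: 2.7
```

Emit:
step_arm:
  series:
    - [[0,0,0,0.004,0,0,0.5]]

```text
clock: 16.1
eef_pos: [484.2, -75.4, 26.0]
tool_rot: [-3.141, 0.003, -0.045]
force: [-6.0, -0.4, 4.8]
width: 42.9
gripper_force: 3.3
```

Emit:
step_arm:
  series:
    - [[0,0,0,0,0,0,0.5],[0,0,0,-0.02,0,0,0.5],[0,0,0,-0.1,0,0,0.5],[0,0,0,0,0,-0.25,0.5],[0,0,0,0,0,-0.28,0.5],[0,0,0,-0.2,0,0,0.5],[0,0,0,0,0,0,0.5]]

```text
clock: 16.8
eef_pos: [436.0, -73.0, 106.7]
tool_rot: [-3.141, -0.0, -0.045]
force: [-0.1, 1.3, -0.8]
width: 42.8
gripper_force: 0.0
```

Run:
```python
from h import *
import cv2
q=ctrl.get_image('side');c=ctrl.get_image('scene')
s=ctrl.read_state(); print(s['eef_pos'],s['force'])
a=cv2.resize(q['img'][220:330,290:443,::-1],(800,575),interpolation=2)
b=cv2.resize(c['img'][183:270,225:341,::-1],(800,600),interpolation=2)
cv2.imwrite('pics/f.png',np.vstack([cv2.resize(a,(417,300)),cv2.resize(b,(417,300))]))
cv2.imwrite('pics/fa.png',a);cv2.imwrite('pics/fb.png',b)
```

```text
[438.91544223 -73.32411887 106.04915232] [-0.54186099  0.07659407  0.0647121 ]
```

View pics/fa.png

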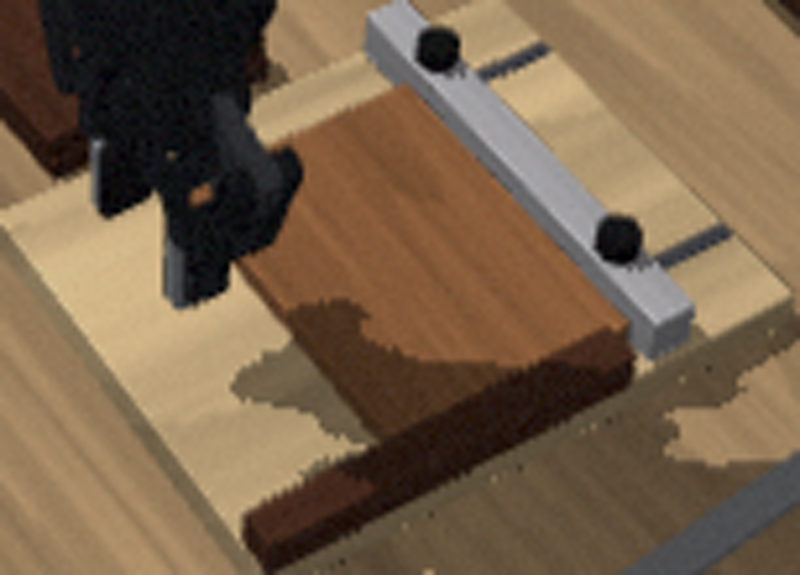

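The side view shows the +x edge flush with the fence along its whole length (about (410,90) to (630,325)). The pin is hidden. The last picture checks the stop side.

View pics/fb.png

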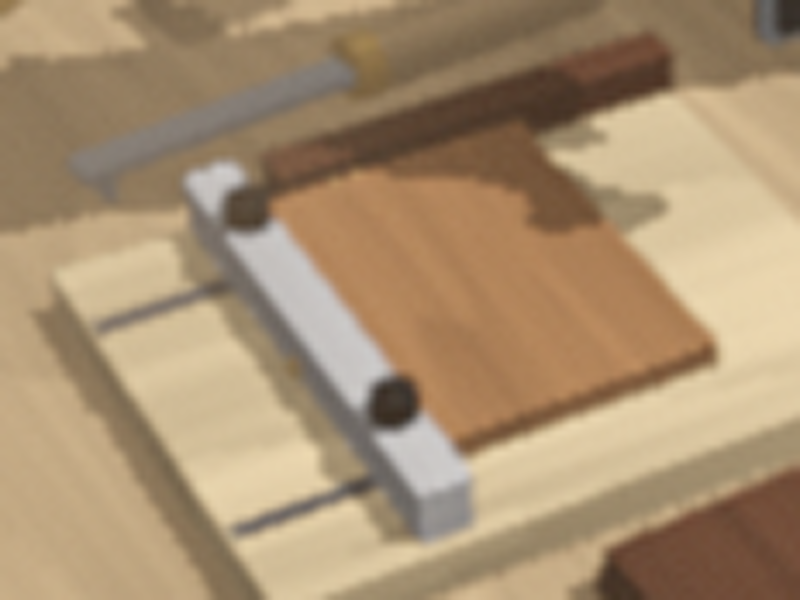

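The blank meets the stop face with no visible gap, from about (300,190) to (520,125). The pin's tail shows behind the fence at (293,365), so it is pushed in. Handing in.

```bash
python3 -c "
from cell import ctrl
print(ctrl.finish_job())"
```

```text
the job is handed in; nothing more can be done
None
```

I've handed the job in at about 17 s of the 72 s: the top blank lies flat in the corner, with no gap visible at the stop or fence and the pin's tail showing behind the fence. It got there by pushing only, with forces read at up to about 6 N on stop and fence, and the two lower blanks looked unmoved.

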